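# Load the breakers into their wall boxes

### The arm

A 6-joint arm with a two-finger parallel gripper is mounted at the origin on the work surface. World frame = base frame: x ahead of the robot, y to its left, z up, the work surface at z = 0. Lengths are in m, angles in degrees, forces in N, time in s.
With the tool pointing down it reaches from about 0.3 to 0.75 m from the base axis. Payload 8.5 kg.
Tool frame: the origin (TCP) lies midway between the tips of the shut fingers; the grasp point (between the pads) lies grip_point_offset behind it (grip_point_offset is the distance from the TCP to the grasp point, in m); z points along the fingers, y is the line along which they close (so a half turn about z gives the same grasp; the last joint's range is limited). The gripper opens to 88 mm and grips with 3 to 60 N. Pads are 18 mm wide; open, the fingers measure 123 mm over their backs; the gripper's body (75 mm by 187 mm) begins 45 mm behind the grasp point.
Start: joints at [-82.466, 21.807, 74.336, -0, 83.858, -12.336], TCP at [0.187, -0.517, 0.239] pointing down, gripper open.
Joint ranges: [-178.18, 178.18], [-50.72, 133.34], [12.68, 142.11], [-81.47, 261.47], [9.98, 163.14], [-165.26, 165.26]. Speed limits (degrees/s): [136.94, 136.94, 180, 180, 180, 180].

### API

Orientations are given as [roll, pitch, yaw] about the fixed x, y, z axes, in that order (R = Rz(yaw) Ry(pitch) Rx(roll)).
In Python, from station import * gives the robot as it stands.
- The arm moves only by the tool arm_command, never from a script. Its argument "increments" is one flat list of numbers, 7 for each row, row after row: the opening, from 0 (shut) to 1 (fully open), then the shift along the tool's x, y, z in mm, then the turn, a rotation vector about the tool's x, y, z in rad. A call has 1 to 20 rows; each row is the pose to reach, as a shift and turn from the pose commanded when the call began, along the tool's axes at that moment; what a row does not reach only later rows make up. A row lasts 1/8 s, in which the tool goes at most 62.5 mm and 10.7 degrees, less where a joint would pass 70% of its speed; a pose out of reach is approached as far as the arm can. A call with a gripper value outside its range is refused whole. The fingers move at their own pace and stop on an object; "grip_force" is the grip in N (left out, the last holds). Time passes only in rows, so rows that repeat a pose let the fingers close. It gives the time, the measured TCP pose, the force, the opening and the grip force at its end, in the units of the state.
- observe(): the state, without advancing time (a new reading comes with each control period).
- get_image(name): name is "scene" or "top" or "wrist"; returns a dict with "image" (420x560x3 uint8, red, green, blue), "depth" (420x560 float32, m along the optical axis (not along the pixel's ray), 0 where there is no reading), "fx", "fy", "cx", "cy" (pixels), "k1" (the pictures are not rectified: a ray, as slopes to the right and down, at radius r is drawn at 1 + k1 r^2 times it, then the intrinsics apply), "world_to_cam" (4x4, takes a point from world to camera coordinates). Camera axes: x right, y up, looking along -z (the intrinsics and any distortion apply to the point x, -y, -z); pixel columns grow to the right and rows downward; lengths in m; the calibration is good to about 2 mm. A picture is of the moment at which its call begins.
- sign_off(): hands the job in; it is judged then, once.
The state is a dict: "time_s": time; "qpos": joint angles; "qvel": joint speeds; "effort": joint torques, N m; "tool_pos": TCP position; "eef_rot": TCP orientation; "force": force on the tool from outside, world axes, zero at the start; "ft_torque": the same for the moment, N m; "width": finger opening in m; "grasp_force": force on a finger pad.
Only numpy, scipy, OpenCV 4.12 (cv2) and the standard library are available. Lean on these libraries where they do the work, as an engineer would, in place of code of your own. Each camera call takes 0.05 s, during which the arm holds its last target. There are 200 camera calls.

### The job

Pick the four breakers out of the things on the table and stand each one, toggles up, flat on the floor of the open grey wall box made for its size: the one-pole, the long two-pole, the three-pole and the short two-pole breaker each fit one box with a little room all round, either way round. Leave the door chime and the glass jar where they are.

Things in the scene. Friction and masses are not known exactly. Their poses are not given: they have to be found in the camera images.
- single_breaker: one-pole breaker, loose, standing upright on the table: cream plastic, 86 long (its x) by 18 wide (its y); the ends are 46 high, the middle 46 of the length is a raised nose 60 high over the full width, with one black toggle on top reaching 69; 0.09 to 0.42 kg. Grip it across its width at the nose, above 30 from its underside. Origin: centre of the underside, z up.
- double_breaker: long two-pole breaker, loose, standing upright on the table: cream plastic, 86 long (its x) by 36 wide (its y); the ends are 46 high, the middle 46 of the length is a raised nose 60 high over the full width, with two black toggles joined by a bar on top reaching 69; 0.09 to 0.42 kg. Grip it across its width at the nose, above 30 from its underside. Origin: centre of the underside, z up.
- triple_breaker: three-pole breaker, loose, standing upright on the table: cream plastic, 86 long (its x) by 54 wide (its y); the ends are 46 high, the middle 46 of the length is a raised nose 60 high over the full width, with three black toggles joined by a bar on top reaching 69; 0.09 to 0.42 kg. Grip it across its width at the nose, above 30 from its underside. Origin: centre of the underside, z up.
- short_breaker: short two-pole breaker, loose, standing upright on the table: cream plastic, 58 long (its x) by 36 wide (its y); the ends are 46 high, the middle 34 of the length is a raised nose 60 high over the full width, with two black toggles joined by a bar on top reaching 69; 0.09 to 0.42 kg. Grip it across its width at the nose, above 30 from its underside. Origin: centre of the underside, z up.
- single_box: open grey wall box for the one-pole breaker, fixed to the table: outside 112 long (its x) by 44 wide (its y) by 24 high, walls and floor 4 thick, inside 104 by 36, that is 9 of room all round its breaker; a flat steel strip lies across its floor. Origin: centre of the underside, z up; the inner floor is at z = 4.
- double_box: open grey wall box for the long two-pole breaker, fixed to the table: outside 112 long (its x) by 62 wide (its y) by 24 high, walls and floor 4 thick, inside 104 by 54, that is 9 of room all round its breaker; a flat steel strip lies across its floor. Origin: centre of the underside, z up; the inner floor is at z = 4.
- triple_box: open grey wall box for the three-pole breaker, fixed to the table: outside 112 long (its x) by 80 wide (its y) by 24 high, walls and floor 4 thick, inside 104 by 72, that is 9 of room all round its breaker; a flat steel strip lies across its floor. Origin: centre of the underside, z up; the inner floor is at z = 4.
- short_box: open grey wall box for the short two-pole breaker, fixed to the table: outside 84 long (its x) by 62 wide (its y) by 24 high, walls and floor 4 thick, inside 76 by 54, that is 9 of room all round its breaker; a flat steel strip lies across its floor. Origin: centre of the underside, z up; the inner floor is at z = 4.
- chime: door chime, loose, not a breaker: flat white square box 70 by 70 by 30 with a round grey button in the middle of its top (37 high in all). Origin: centre of the underside.
- jar: small glass jar with a steel cap, loose, not a breaker: 52 in diameter, 70 high, upright. Origin: centre of the underside.
Mind the look-alikes: they are no part of the job. Leave any blue look-alike of the short_breaker alone.

How it is judged (in metres and radians):
At the end, for the whole second after the job is handed in: Each of the four breakers stands upright (within 0.1 rad) and at rest inside its own box, its underside within 4 mm of the box's inner floor and its centre within 12 mm of the box's centre along the box's length and width; all are released (x of single_breaker in the frame of single_box between -0.012 and 0.012 m and y of single_breaker in the frame of single_box between -0.012 and 0.012 m and z of single_breaker in the frame of single_box between 0 and 0.008 m and angle between each of single_breaker, double_breaker, triple_breaker, short_breaker's own z axis and vertical below 0.1 rad and linear speed of each of single_breaker, double_breaker, triple_breaker, short_breaker below 0.02 m/s and x of double_breaker in the frame of double_box between -0.012 and 0.012 m and y of double_breaker in the frame of double_box between -0.012 and 0.012 m and z of double_breaker in the frame of double_box between 0 and 0.008 m and x of triple_breaker in the frame of triple_box between -0.012 and 0.012 m and y of triple_breaker in the frame of triple_box between -0.012 and 0.012 m and z of triple_breaker in the frame of triple_box between 0 and 0.008 m and x of short_breaker in the frame of short_box between -0.012 and 0.012 m and y of short_breaker in the frame of short_box between -0.012 and 0.012 m and z of short_breaker in the frame of short_box between 0 and 0.008 m); the robot touches nothing.
It fails at once if the door chime is shifted by more than 25 mm or tipped (distance of chime from where it was at the start of the episode above 0.025 m or angle between chime's own z axis and vertical above 0.3 rad).
It fails at once if the glass jar is shifted by more than 25 mm or tipped (distance of jar from where it was at the start of the episode above 0.025 m or angle between jar's own z axis and vertical above 0.3 rad).
It also fails if it takes over 115 s, if anything falls off the work surface, if the arm or the gripper's body presses on something with over 40 N, if the wrist force passes 120 N, or if a joint passes its speed limit or range.

## Working session

There is one attempt and no reset: what is moved stays moved. The work goes in short steps, Python scripts to look and compute and a tool call to move; the robot and the scene stay as the last step left them, time stands still between calls to the robot, and variables do not carry over. Pictures are saved under pics/ and viewed, at most 14 in all, crops included, and the job is handed in when it is done.

Besides the shell and the picture viewer there is one more tool, called after "Request:" as name(argument=value, ...), one argument or row to a line, values as JSON. arm_command: Moves the arm, as the interface text tells. Its arguments: {"type":"object","properties":{"increments":{"type":"array","items":{"type":"number"}},"grip_force":{"type":"number"}},"required":["increments"]}

```bash
mkdir -p pics; ls
python3 - <<'E'
from station import *
import cv2,numpy as np
s=observe();print(s)
for n in("top","scene"):
    d=get_image(n);cv2.imwrite(f"pics/{n}0.png",d["image"][:,:,::-1]);np.savez(f"{n}0.npz",**d)
    print(n,d["fx"],d["fy"],d["cx"],d["cy"],d["k1"],np.round(d["world_to_cam"],4).tolist(),(d["depth"]==0).mean())
E
```

```text
pics
{'time_s': 0.0, 'qpos': array([-8.24647934e+01,  2.18411884e+01,  7.43821981e+01, -8.21115401e-04,
        8.38590336e+01, -1.23379394e+01]), 'qvel': array([-0.06633188,  0.06016857,  0.07487825,  0.02973297, -0.00359651,
       -0.11696587]), 'effort': array([ 1.04282663e-05, -4.37931347e+01, -2.24554861e+01,  7.13439938e-02,
        3.53015552e-02, -9.15099599e-05]), 'tool_pos': array([ 0.18690507, -0.51698186,  0.23815096]), 'eef_rot': array([-1.79919309e+02, -1.68138614e-02,  1.98732226e+01]), 'force': array([-0.14260554, -0.29910056,  1.49680255]), 'ft_torque': array([-0.04452491, -0.01953643,  0.0083517 ]), 'grasp_force': 0.0, 'width': 0.08825229806578304}
top 453.23017913669497 453.23017913669497 286.6703938153729 212.76715749474377 -0.11082920831375973 [[0.0119, -0.9998, 0.0148, -0.0348], [0.9984, 0.0127, 0.055, -0.5043], [-0.0552, 0.0141, 0.9984, -1.1505], [0.0, 0.0, 0.0, 1.0]] 0.004047619047619047
scene 451.6189777793678 451.6189777793678 280.8786903180059 216.32295212958013 -0.10745513181653149 [[0.2384, 0.971, -0.0187, -0.1098], [-0.566, 0.1546, 0.8098, 0.2508], [0.7892, -0.1825, 0.5864, -1.3615], [0.0, 0.0, 0.0, 1.0]] 0.003873299319727891
```

View pics/top0.png

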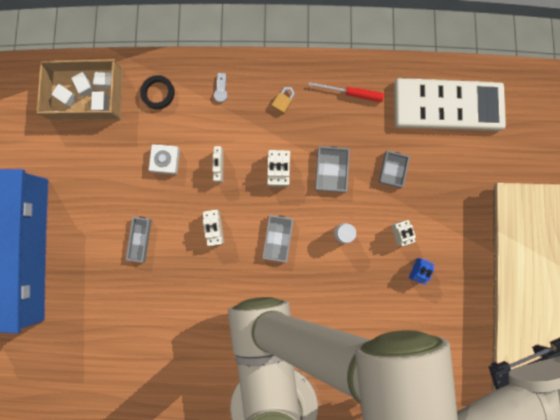

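View pics/scene0.png

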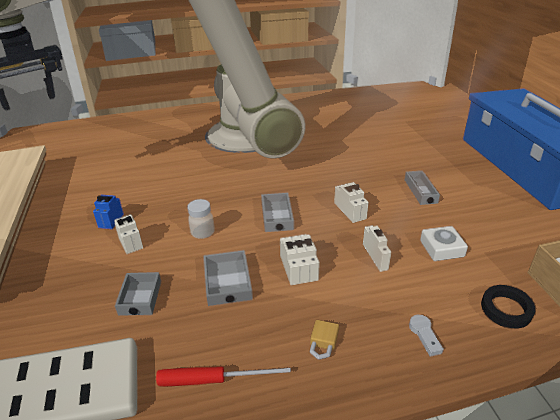

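The top view shows these objects, as column, row:
- **Breakers:** one-pole (217,163), three-pole (279,168), long two-pole (212,227), cream short two-pole (404,233).
- **Boxes:** single (138,240), double (278,239), triple (333,169), short (394,169).
- **Leave alone:** chime (164,159), jar (345,233).

There are two candidates for short_breaker: the cream one at (404,233) and the blue one at (422,271). The cream one fits the description, because the blue one is the look-alike. I'll measure everything and confirm this in a crop.

```bash
cat > h.py <<'E'
import numpy as np,cv2
def cloud(d):
    h,w=d["depth"].shape;f=float(d["fx"]);K=np.array([[f,0,float(d["cx"])],[0,float(d["fy"]),float(d["cy"])],[0,0,1]])
    v,u=np.mgrid[:h,:w]
    n=cv2.undistortPoints(np.stack([u,v],-1).reshape(-1,1,2).astype(np.float64),K,np.array([float(d["k1"]),0,0,0,0])).reshape(h,w,2)
    z=d["depth"]
    P=np.stack([n[...,0]*z,-n[...,1]*z,-z],-1)
    T=np.linalg.inv(d["world_to_cam"])
    return P@T[:3,:3].T+T[:3,3]
def rect(P,c,r,lo,hi):
    m=(np.hypot(P[...,0]-c[0],P[...,1]-c[1])<r)&(P[...,2]>lo)&(P[...,2]<hi)
    q=P[m]
    (x,y),(a,b),t=cv2.minAreaRect((q[:,:2]*1000).astype(np.float32))
    if a<b:a,b,t=b,a,t+90
    return np.array([x,y]),(a,b),(t+90)%180-90,len(q),np.median(q[:,2])*1000   # long axis angle
E
python3 - <<'E'
from h import *
d=np.load("top0.npz");P=cloud(d)
S=dict(single_b=(217,163,.04,.1),triple_b=(279,168,.04,.1),double_b=(212,227,.04,.1),short_b=(404,233,.04,.1),blue=(422,271,.04,.1),
single_x=(138,240,.015,.03),double_x=(278,239,.015,.03),triple_x=(333,169,.015,.03),short_x=(394,169,.015,.03),chime=(164,159,.02,.1),jar=(345,233,.05,.1))
for k,(u,v,lo,hi) in S.items():
    c,s,t,n,z=rect(P,P[v,u],.068 if k!='short_b' else .045,lo,hi);print(k,c.round(1),np.round(s,1),round(t,1),n,round(z,1),'px z',P[v,u,2].round(3))
print('table z',P[200,240],P[300,150])
im=cv2.imread("pics/top0.png")[190:300,350:470];cv2.imwrite("pics/crop0.png",cv2.resize(im,None,fx=5,fy=5,interpolation=cv2.INTER_CUBIC))
E
```

```text
single_b [626.7 150.5] [82.5 18.4] 1.1 258 53.5 px z 0.063
triple_b [618.9  -5.2] [86.8 54. ] -1.1 734 57.3 px z 0.062
double_b [464.9 159.2] [86.4 36.6] 8.7 524 56.8 px z 0.059
short_b [ 456.5 -326.6] [58.6 37.8] 19.0 361 57.9 px z 0.065
blue [ 359.4 -374.5] [56.1 35.6] -24.5 332 57.5 px z 0.06
single_x [433.  353.8] [116.9  47.8] -7.6 277 22.4 px z 0.0
double_x [441.5  -6.1] [115.  62.] -8.2 224 23.9 px z 0.004
triple_x [ 621.4 -145. ] [113.4  81.2] -3.4 278 23.6 px z 0.0
short_x [ 624.4 -307.7] [86.  64.5] -11.8 237 23.5 px z 0.003
chime [640.  291.4] [72.2 70.5] -4.2 739 30.7 px z 0.036
jar [ 453.9 -174. ] [44.5 44.1] -89.1 286 70.0 px z 0.07
table z [0.53708752 0.0929562  0.00215346] [0.27407209 0.32341792 0.00135743]
```

View pics/crop0.png

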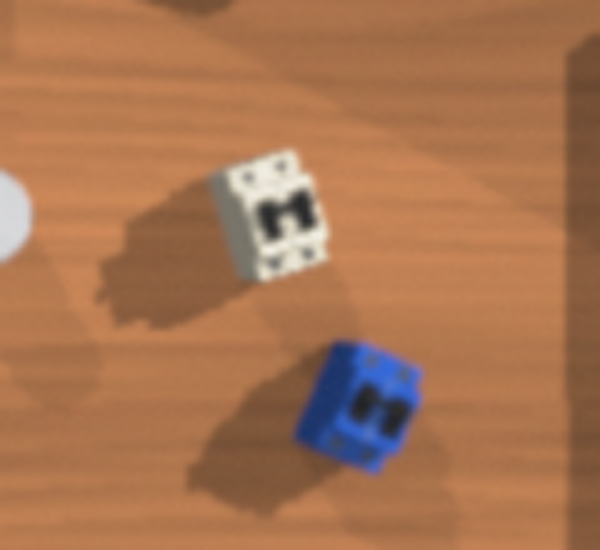

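The crop shows the cream breaker (270,215 in the crop) apart from the blue look-alike (360,405), so the cream one is confirmed. Next I'll get the grip offset and write a helper that converts targets into increments.

```bash
cat >> h.py <<'E'
def inc(p,yaw,s):
    """tool-axis shift (mm) and turn about tool z (rad) from state s to TCP p (mm), tool down at yaw deg"""
    from scipy.spatial.transform import Rotation as R
    R0=R.from_euler('xyz',s["eef_rot"],degrees=True);R1=R.from_euler('xyz',[180,0,yaw],degrees=True)
    return R0.inv().apply(np.array(p)-s["tool_pos"]*1000).round(1),(R0.inv()*R1).as_rotvec().round(3)
E
python3 - <<'E'
import station
from h import *
print([ (k,getattr(station,k)) for k in dir(station) if not k.startswith('_') and not callable(getattr(station,k))])
s=station.observe()
print(inc([456,-327,150],19,s))
E
```

```text
[('grip_point_offset', 0.0187)]
(array([317.6, -87.1,  88.4]), array([-0.001, -0.   ,  0.015]))
```

Request:
arm_command(
  increments=[1,60,-16,16,0,0,0.015,1,120,-33,33,0,0,0.015,1,180,-49,50,0,0,0.015,1,240,-66,66,0,0,0.015,1,290,-80,82,0,0,0.015,1,318,-87,88,0,0,0.015,1,318,-87,88,0,0,0.015,1,318,-87,88,0,0,0.015,1,318,-87,88,0,0,0.015],
  grip_force=25,
)

```text
time_s: 1.23
tool_pos: [0.4556, -0.3282, 0.151]
eef_rot: [180.0, -0.0, 18.9]
force: [-0.4, -0.2, -0.4]
width: 0.0877
grasp_force: 0.0
```

Run:
```python
from station import *
from h import *
s=observe();d=get_image("wrist");cv2.imwrite("pics/w1.png",d["image"][:,:,::-1])
P=cloud(d);print(rect(P,(.456,-.327),.05,.042,.1));print(inc([456,-327,28],19,s),s["tool_pos"],s["eef_rot"])
```

```text
(array([ 457.35375977, -326.67105103]), (58.14930725097656, 36.040306091308594), 17.750202178955078, 3714, np.float64(58.95220703376117))
(array([  0.8,  -1.1, 123. ]), array([ 0.   , -0.   , -0.001])) [ 0.45561756 -0.32824203  0.1510445 ] [ 1.79977573e+02 -1.26311862e-03  1.89164574e+01]
```

View pics/w1.png

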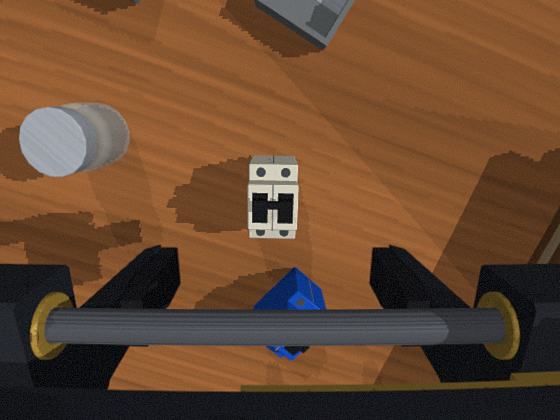

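The wrist view shows the short breaker (273,197) centred between the fingers. It agrees with the top view to about 1 mm.

Request:
arm_command(
  increments=[1,2,-1,50,0,0,0.02,1,2,-1,95,0,0,0.02,1,2,-1,118,0,0,0.02,1,2,-1,123,0,0,0.02,1,2,-1,123,0,0,0.02,0.2,2,-1,123,0,0,0.02,0.2,2,-1,123,0,0,0.02,0.2,2,-1,123,0,0,0.02,0.2,2,-1,123,0,0,0.02,0.2,2,-1,123,0,0,0.02,0.2,2,-1,110,0,0,0.02,0.2,2,-1,70,0,0,0.02,0.2,2,-1,20,0,0,0.02,0.2,2,-1,0,0,0,0.02,0.2,2,-1,0,0,0,0.02],
  grip_force=25,
)

```text
time_s: 3.15
tool_pos: [0.4583, -0.326, 0.1526]
eef_rot: [179.8, -0.1, 17.9]
force: [0.6, 0.5, -1.6]
width: 0.0356
grasp_force: 24.9
```

Run:
```python
from station import *
from h import *
s=observe();print(s["width"],s["tool_pos"],s["eef_rot"],s["force"],s["grasp_force"]);print(inc([624,-308,150],-11.8,s))
```

```text
0.03557448634856564 [ 0.45833335 -0.32604866  0.1525704 ] [ 1.79815409e+02 -8.37948264e-02  1.78697100e+01] [ 0.63706026  0.47263538 -1.63817913] 24.90842465311289
(array([163.2,  33.6,   2.9]), array([ 0.003, -0.002,  0.518]))
```

Request:
arm_command(
  increments=[0.2,45,9,1,0,0,0.13,0.2,90,18,2,0,0,0.26,0.2,130,27,2,0,0,0.39,0.2,155,32,3,0,0,0.518,0.2,163,34,3,0,0,0.518,0.2,163,34,3,0,0,0.518,0.2,163,34,3,0,0,0.518],
)

```text
time_s: 4.03
tool_pos: [0.6227, -0.3084, 0.1477]
eef_rot: [-180.0, 0.0, -11.8]
force: [-1.3, -0.1, -2.1]
width: 0.0356
grasp_force: 24.9
```

Run:
```python
from station import *
from h import *
s=observe();d=get_image("wrist");cv2.imwrite("pics/w2.png",d["image"][:,:,::-1])
P=cloud(d);np.save("P.npy",P);print('box',rect(P,(.624,-.308),.068,.015,.03));print('part',rect(P,(.624,-.308),.045,.15,.2))
print(inc([624,-308,33],-11.8,s),s["tool_pos"],s["eef_rot"],s["width"])
```

```text
box (array([ 640.49157715, -310.41604614]), (62.658287048339844, 56.201629638671875), 78.42893981933594, 1198, np.float64(23.031869017520773))
part (array([ 632.27929688, -310.1088562 ]), (68.39484405517578, 38.319732666015625), 78.73407745361328, 14270, np.float64(175.18475819748465))
(array([  1.3,  -0.6, 114.7]), array([-0.   ,  0.001,  0.   ])) [ 0.62266492 -0.30837617  0.14769286] [-1.79991059e+02  3.99661239e-02 -1.17777167e+01] 0.03561516370993138
```

View pics/w2.png

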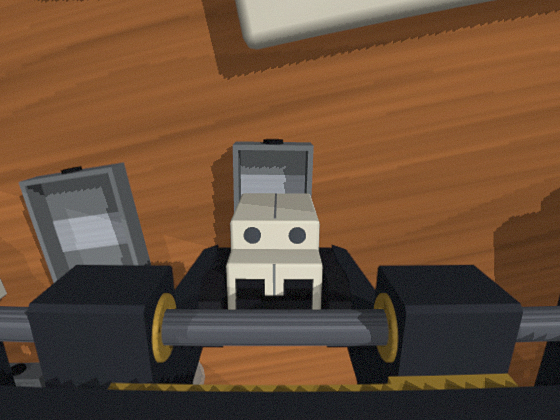

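The box (272,175) is under the held breaker, lined up to within about 2 mm. I'll lower it and release.

Request:
arm_command(
  increments=[0.2,2,-0.5,50,0,0,0,0.2,2,-0.5,85,0,0,0,0.2,2,-0.5,103,0,0,0,0.2,2,-0.5,111,0,0,0,0.2,2,-0.5,115,0,0,0,0.2,2,-0.5,115,0,0,0,0.2,2,-0.5,115,0,0,0],
)

```text
time_s: 4.95
tool_pos: [0.6262, -0.3088, 0.0351]
eef_rot: [179.9, -0.2, -11.8]
force: [-2.9, -1.0, 6.8]
width: 0.036
grasp_force: 25.0
```

Request:
arm_command(
  increments=[0.8,0,0,0,0,0,0,0.8,0,0,0,0,0,0,0.8,0,0,0,0,0,0,1,0,0,-20,0,0,0,1,0,0,-70,0,0,0,1,0,0,-120,0,0,0,1,0,0,-120,0,0,0],
)

```text
time_s: 5.82
tool_pos: [0.627, -0.3088, 0.1574]
eef_rot: [179.8, -0.4, -11.8]
force: [-0.6, -0.6, 0.4]
width: 0.088
grasp_force: 0.0
```

Run:
```python
from station import *
from h import *
s=observe();d=get_image("wrist")
P=cloud(d);print('short',rect(P,(.624,-.308),.05,.045,.09),s["tool_pos"])
print(inc([619,-5,150],-1.1,s))
```

```text
short (array([ 625.72418213, -308.60089111]), (58.19321060180664, 35.94593048095703), -11.318511962890625, 3607, np.float64(62.93247233827678)) [ 0.62697396 -0.30879092  0.15742648]
(array([ -70. , -295.8,    5.9]), array([ 0.004, -0.007, -0.187]))
```

The short breaker is down, flat and centred. Next is the three-pole.

Request:
arm_command(
  increments=[1,-13,-55,2,0,0,-0.06,1,-26,-110,4,0,0,-0.12,1,-39,-165,6,0,0,-0.187,1,-52,-220,6,0,0,-0.187,1,-65,-270,6,0,0,-0.187,1,-70,-296,6,0,0,-0.187,1,-70,-296,6,0,0,-0.187,1,-70,-296,6,0,0,-0.187,1,-70,-296,6,0,0,-0.187],
)

```text
time_s: 7.0
tool_pos: [0.6177, -0.0052, 0.1463]
eef_rot: [-180.0, 0.0, -1.2]
force: [0.4, -0.8, 0.4]
width: 0.0883
grasp_force: 0.0
```

Run:
```python
from station import *
from h import *
s=observe();d=get_image("wrist")
P=cloud(d);c,sz,t,n,z=rect(P,(.619,-.005),.06,.042,.1);print(c,sz,t,z,s["tool_pos"],s["eef_rot"])
print(inc([*c,30],t,s))
```

```text
[618.93041992  -4.88479424] (86.44950103759766, 54.172054290771484) -1.0119705200195312 58.6692443796513 [ 0.61765705 -0.00517338  0.14626302] [-1.79999054e+02  4.41408803e-02 -1.18964940e+00]
(array([  1.4,  -0.3, 116.3]), array([-0.   ,  0.001, -0.003]))
```

Request:
arm_command(
  increments=[1,1,0,50,0,0,0,1,1,0,95,0,0,0,1,1,0,112,0,0,0,1,1,0,116,0,0,0,1,1,0,116,0,0,0,0.4,1,0,116,0,0,0,0.4,1,0,116,0,0,0,0.4,1,0,116,0,0,0,0.4,1,0,116,0,0,0,0.4,1,0,105,0,0,0,0.4,1,0,60,0,0,0,0.4,1,0,15,0,0,0,0.4,1,0,0,0,0,0,0.4,1,0,0,0,0,0],
  grip_force=30,
)

```text
time_s: 8.8
tool_pos: [0.6186, -0.0039, 0.1467]
eef_rot: [180.0, -0.0, -1.1]
force: [0.1, -0.6, -3.2]
width: 0.0537
grasp_force: 30.0
```

Run:
```python
from station import *
from h import *
s=observe();print(s["width"],s["tool_pos"],s["force"]);print(inc([622,-145,150],-3.4,s))
```

```text
0.05368181306627242 [ 0.61860398 -0.00392665  0.14669339] [ 0.1059369  -0.61877596 -3.22763251]
(array([  6.1, 141. ,  -3.3]), array([ 0.  , -0.  ,  0.04]))
```

Request:
arm_command(
  increments=[0.4,2,45,0,0,0,0.02,0.4,4,95,0,0,0,0.04,0.4,6,130,0,0,0,0.04,0.4,6,141,0,0,0,0.04,0.4,6,141,0,0,0,0.04,0.4,6,141,0,0,0,0.04],
)

```text
time_s: 9.55
tool_pos: [0.6219, -0.1437, 0.1462]
eef_rot: [-180.0, 0.1, -3.3]
force: [-0.3, 0.5, -3.3]
width: 0.0536
grasp_force: 30.0
```

Run:
```python
from station import *
from h import *
s=observe();d=get_image("wrist");P=cloud(d)
c,sz,t,n,z=rect(P,(.622,-.145),.075,.015,.03);t=(t+45)%90-45;u=np.array([np.cos(np.radians(t)),np.sin(np.radians(t))])
m=(np.hypot(P[...,0]-.622,P[...,1]+.145)<.075)&(P[...,2]>.018)&(P[...,2]<.03)
far=np.percentile(P[m][:,:2]@u*1000,99);v=np.array([-u[1],u[0]])
print(c,sz,t,'center est',u*(far-56)+v*(c@v));print(s["tool_pos"]);print(inc([622,-145,33],-3.4,s))
```

```text
[ 664.27441406 -146.80575562] (80.46329498291016, 31.184322357177734) -2.9105682373046875 center est [ 623.43121719 -144.72917557]
[ 0.62185053 -0.14368075  0.14616482]
(array([  0.4,   1.4, 113.2]), array([-0.001,  0.001,  0.001]))
```

Request:
arm_command(
  increments=[0.4,1,1,50,0,0,0,0.4,1,1,85,0,0,0,0.4,1,1,102,0,0,0,0.4,1,1,109,0,0,0,0.4,1,1,112,0,0,0,0.4,1,1,112,0,0,0,0.4,1,1,112,0,0,0],
)

```text
time_s: 10.48
tool_pos: [0.6233, -0.1462, 0.0356]
eef_rot: [180.0, -0.1, -3.4]
force: [0.3, -0.7, -3.3]
width: 0.0535
grasp_force: 30.0
```

Request:
arm_command(
  increments=[0.4,0,0,2,0,0,0,0.4,0,0,2,0,0,0,0.4,0,0,2,0,0,0],
)

```text
time_s: 10.85
tool_pos: [0.6234, -0.1463, 0.035]
eef_rot: [180.0, -0.1, -3.4]
force: [-4.2, 1.3, 10.0]
width: 0.054
grasp_force: 30.0
```

Contact with the floor. Release and rise.

Request:
arm_command(
  increments=[1,0,0,0,0,0,0,1,0,0,0,0,0,0,1,0,0,0,0,0,0,1,0,0,-20,0,0,0,1,0,0,-70,0,0,0,1,0,0,-115,0,0,0,1,0,0,-115,0,0,0],
)

```text
time_s: 11.72
tool_pos: [0.6243, -0.1466, 0.1515]
eef_rot: [179.9, -0.4, -3.4]
force: [-0.9, 0.1, -0.6]
width: 0.088
grasp_force: 0.0
```

Run:
```python
from station import *
from h import *
s=observe();d=get_image("wrist")
P=cloud(d);print(rect(P,(.622,-.145),.06,.045,.09),s["tool_pos"])
print(inc([465,159,150],8.7,s))
```

```text
(array([ 623.76196289, -146.34333801]), (86.30728912353516, 54.18177795410156), -3.3572616577148438, 8371, np.float64(62.62421208576105)) [ 0.62429741 -0.14663365  0.15145398]
(array([-177.1, -295.7,   -0.5]), array([ 0.003, -0.007, -0.211]))
```

Request:
arm_command(
  increments=[1,-28,-47,0,0,0,-0.07,1,-56,-94,0,0,0,-0.14,1,-84,-141,0,0,0,-0.211,1,-112,-188,0,0,0,-0.211,1,-140,-235,0,0,0,-0.211,1,-165,-277,0,0,0,-0.211,1,-177,-296,0,0,0,-0.211,1,-177,-296,0,0,0,-0.211,1,-177,-296,0,0,0,-0.211],
)

```text
time_s: 12.9
tool_pos: [0.464, 0.1592, 0.1471]
eef_rot: [180.0, 0.1, 8.7]
force: [-0.1, -0.1, -0.9]
width: 0.088
grasp_force: 0.0
```

Run:
```python
from station import *
from h import *
s=observe();d=get_image("wrist")
P=cloud(d);c,sz,t,n,z=rect(P,(.465,.159),.06,.042,.1);print(c,sz,t,z,s["tool_pos"],s["eef_rot"])
print(inc([*c,30],t,s))
```

```text
[465.52340698 159.16003418] (86.14170837402344, 36.183162689208984) 9.247365951538086 58.62732747759952 [0.4640102  0.15918235 0.14709078] [1.79991261e+02 6.17103959e-02 8.67357886e+00]
(array([  1.6,   0.2, 117.1]), array([ 0.   ,  0.001, -0.01 ]))
```

Request:
arm_command(
  increments=[1,1.5,0,50,0,0,-0.01,1,1.5,0,95,0,0,-0.01,1,1.5,0,113,0,0,-0.01,1,1.5,0,117,0,0,-0.01,1,1.5,0,117,0,0,-0.01,0.2,1.5,0,117,0,0,-0.01,0.2,1.5,0,117,0,0,-0.01,0.2,1.5,0,117,0,0,-0.01,0.2,1.5,0,117,0,0,-0.01,0.2,1.5,0,117,0,0,-0.01,0.2,1.5,0,105,0,0,-0.01,0.2,1.5,0,60,0,0,-0.01,0.2,1.5,0,15,0,0,-0.01,0.2,1.5,0,0,0,0,-0.01,0.2,1.5,0,0,0,0,-0.01],
)

```text
time_s: 14.82
tool_pos: [0.4655, 0.1601, 0.1491]
eef_rot: [180.0, -0.1, 9.3]
force: [-0.1, -0.1, -2.6]
width: 0.0359
grasp_force: 30.0
```

Run:
```python
from station import *
from h import *
s=observe();print(s["width"],s["tool_pos"],s["force"]);print(inc([442,-6,150],-8.2,s))
```

```text
0.03586274680329242 [0.46546805 0.16012413 0.14906555] [-0.12934456 -0.09936943 -2.6092214 ]
(array([-49.9, 160.2,  -1. ]), array([-0.   , -0.003,  0.305]))
```

Request:
arm_command(
  increments=[0.2,-15,48,0,0,0,0.1,0.2,-30,96,0,0,0,0.2,0.2,-44,142,0,0,0,0.305,0.2,-50,160,0,0,0,0.305,0.2,-50,160,0,0,0,0.305,0.2,-50,160,0,0,0,0.305],
)

```text
time_s: 15.58
tool_pos: [0.4415, -0.0052, 0.1473]
eef_rot: [-180.0, 0.1, -8.2]
force: [-0.1, -0.6, -2.3]
width: 0.0357
grasp_force: 30.0
```

Run:
```python
from station import *
from h import *
s=observe();d=get_image("wrist");P=cloud(d);C=(.442,-.006)
c,sz,t,n,z=rect(P,C,.075,.015,.03);t=(t+45)%90-45;u=np.array([np.cos(np.radians(t)),np.sin(np.radians(t))])
m=(np.hypot(P[...,0]-C[0],P[...,1]-C[1])<.075)&(P[...,2]>.018)&(P[...,2]<.03)
far=np.percentile(P[m][:,:2]@u*1000,99);v=np.array([-u[1],u[0]])
print(c,sz,t,'center est',u*(far-56)+v*(c@v));print(s["tool_pos"]);print(inc([442,-6,33],-8.2,s))
```

```text
[480.78067017 -11.42864227] (62.25009536743164, 36.39299774169922) -8.366203308105469 center est [442.68297551  -5.82582465]
[ 0.4414532  -0.00523215  0.14731884]
(array([  0.8,   0.7, 114.3]), array([-0.   ,  0.001,  0.   ]))
```

Request:
arm_command(
  increments=[0.2,1,0.7,50,0,0,0,0.2,1,0.7,85,0,0,0,0.2,1,0.7,103,0,0,0,0.2,1,0.7,110,0,0,0,0.2,1,0.7,113,0,0,0,0.2,1,0.7,114,0,0,0,0.2,1,0.7,114,0,0,0],
)

```text
time_s: 16.5
tool_pos: [0.4431, -0.0062, 0.0365]
eef_rot: [180.0, -0.2, -8.1]
force: [-9.2, 2.0, 34.2]
width: 0.0357
grasp_force: 30.0
```

Request:
arm_command(
  increments=[0.8,0,0,-2,0,0,0,0.8,0,0,-2,0,0,0,0.8,0,0,-2,0,0,0,1,0,0,-20,0,0,0,1,0,0,-70,0,0,0,1,0,0,-115,0,0,0,1,0,0,-115,0,0,0],
)

```text
time_s: 17.38
tool_pos: [0.4438, -0.007, 0.1511]
eef_rot: [180.0, -0.3, -8.2]
force: [-0.6, -0.4, -0.1]
width: 0.0881
grasp_force: 0.0
```

Run:
```python
from station import *
from h import *
s=observe();d=get_image("wrist")
P=cloud(d);print(rect(P,(.442,-.006),.06,.045,.09),s["tool_pos"])
print(inc([627,150.5,150],1.1,s))
```

```text
(array([442.34274292,  -6.01118469]), (86.69644927978516, 36.00223159790039), -8.955268859863281, 5576, np.float64(62.67262675560443)) [ 0.4438407  -0.00700018  0.15114581]
(array([ 158.8, -182. ,    2. ]), array([ 0.001, -0.006, -0.162]))
```

The long two-pole is in, flat and centred. The one-pole is last.

Request:
arm_command(
  increments=[1,38,-44,0,0,0,-0.06,1,76,-88,1,0,0,-0.12,1,114,-132,1,0,0,-0.162,1,148,-170,2,0,0,-0.162,1,159,-182,2,0,0,-0.162,1,159,-182,2,0,0,-0.162,1,159,-182,2,0,0,-0.162],
)

```text
time_s: 18.3
tool_pos: [0.6251, 0.1502, 0.1456]
eef_rot: [180.0, 0.1, 1.1]
force: [0.5, -0.1, 0.1]
width: 0.0881
grasp_force: 0.0
```

Run:
```python
from station import *
from h import *
s=observe();d=get_image("wrist")
P=cloud(d);c,sz,t,n,z=rect(P,(.627,.1505),.06,.042,.1);print(c,sz,t,z,s["tool_pos"],s["eef_rot"])
print(inc([*c,30],t,s))
```

```text
[628.10595703 150.35966492] (85.58995819091797, 18.027008056640625) 0.5643694996833801 58.56510029799597 [0.62510371 0.15015664 0.14564891] [1.79990644e+02 1.28867730e-01 1.05303532e+00]
(array([  3.3,  -0.2, 115.6]), array([0.   , 0.002, 0.009]))
```

Request:
arm_command(
  increments=[1,3,0,50,0,0,0.009,1,3,0,95,0,0,0.009,1,3,0,111,0,0,0.009,0.5,3,0,115,0,0,0.009,0.4,3,0,115,0,0,0.009,0.05,3,0,115,0,0,0.009,0.05,3,0,115,0,0,0.009,0.05,3,0,115,0,0,0.009,0.05,3,0,115,0,0,0.009,0.05,3,0,115,0,0,0.009,0.05,3,0,105,0,0,0.009,0.05,3,0,60,0,0,0.009,0.05,3,0,15,0,0,0.009,0.05,3,0,0,0,0,0.009,0.05,3,0,0,0,0,0.009],
  grip_force=25,
)

```text
time_s: 20.23
tool_pos: [0.6289, 0.1508, 0.147]
eef_rot: [-180.0, -0.0, 0.6]
force: [0.1, -0.2, -2.1]
width: 0.018
grasp_force: 25.0
```

Run:
```python
from station import *
from h import *
s=observe();print(s["width"],s["tool_pos"],s["force"],s["qpos"]);print(inc([433.5,353.5,150],-7.6,s))
```

```text
0.018005215923577816 [0.62891766 0.15076911 0.1469625 ] [ 0.05436194 -0.19841129 -2.06825444] [3.01235945e+00 3.55346434e+01 6.58352953e+01 2.40568591e-03
 7.85837480e+01 9.24507678e+01]
(array([-193.4, -204.6,   -3.2]), array([-0.   , -0.001,  0.142]))
```

Request:
arm_command(
  increments=[0.05,-38,-40,0,0,0,0.05,0.05,-76,-80,-1,0,0,0.1,0.05,-114,-120,-2,0,0,0.142,0.05,-150,-158,-3,0,0,0.142,0.05,-180,-190,-3,0,0,0.142,0.05,-193,-205,-3,0,0,0.142,0.05,-193,-205,-3,0,0,0.142,0.05,-193,-205,-3,0,0,0.142],
)

```text
time_s: 21.22
tool_pos: [0.4348, 0.353, 0.1492]
eef_rot: [180.0, 0.0, -7.6]
force: [0.4, 0.0, -1.3]
width: 0.0174
grasp_force: 25.0
```

Run:
```python
from station import *
from h import *
s=observe();d=get_image("wrist");P=cloud(d);C=(.4335,.3535)
c,sz,t,n,z=rect(P,C,.075,.015,.03);t=(t+45)%90-45;u=np.array([np.cos(np.radians(t)),np.sin(np.radians(t))])
m=(np.hypot(P[...,0]-C[0],P[...,1]-C[1])<.075)&(P[...,2]>.018)&(P[...,2]<.03)
far=np.percentile(P[m][:,:2]@u*1000,99);v=np.array([-u[1],u[0]])
print(c,sz,t,'center est',u*(far-56)+v*(c@v));print(s["tool_pos"]);print(inc([433.5,353.5,33],-7.6,s))
```

```text
[442.37017822 353.50778198] (99.73039245605469, 44.11049270629883) -7.506355285644531 center est [435.50848001 354.411916  ]
[0.43484712 0.35296518 0.14917948]
(array([ -1.4,  -0.4, 116.2]), array([ 0.001,  0.   , -0.001]))
```

Request:
arm_command(
  increments=[0.05,0,-1,50,0,0,0,0.05,0,-1,85,0,0,0,0.05,0,-1,103,0,0,0,0.05,0,-1,109,0,0,0,0.05,0,-1,112,0,0,0,0.05,0,-1,113,0,0,0,0.05,0,-1,113,0,0,0],
)

```text
time_s: 22.15
tool_pos: [0.4343, 0.3549, 0.0373]
eef_rot: [-180.0, -0.0, -7.6]
force: [0.5, -0.7, -1.3]
width: 0.0177
grasp_force: 25.0
```

Request:
arm_command(
  increments=[0.05,0,0,1.5,0,0,0,0.05,0,0,3,0,0,0,0.05,0,0,3,0,0,0],
)

```text
time_s: 22.52
tool_pos: [0.4344, 0.355, 0.0365]
eef_rot: [-179.9, -0.1, -7.5]
force: [-7.1, -4.8, 23.0]
width: 0.0179
grasp_force: 25.0
```

Request:
arm_command(
  increments=[0.5,0,0,-1.5,0,0,0,0.5,0,0,-1.5,0,0,0,0.5,0,0,-1.5,0,0,0,0.5,0,0,-20,0,0,0,0.8,0,0,-70,0,0,0,1,0,0,-115,0,0,0,1,0,0,-115,0,0,0,1,-40,0,-150,0,0,0,1,-40,0,-150,0,0,0],
)

```text
time_s: 23.65
tool_pos: [0.3931, 0.3607, 0.1846]
eef_rot: [-179.9, -0.1, -7.5]
force: [-0.1, 0.3, 0.1]
width: 0.088
grasp_force: 0.0
```

Run:
```python
from station import *
from h import *
d=get_image("wrist");P=cloud(d);print('single',rect(P,(.4345,.354),.06,.045,.09))
d=get_image("top");cv2.imwrite("pics/top1.png",d["image"][:,:,::-1]);P=cloud(d)
for k,c,r,lo in [('short',(.625,-.308),.05,.045),('triple',(.623,-.146),.06,.045),('double',(.442,-.006),.06,.045),('chime',(.640,.291),.068,.02),('jar',(.454,-.174),.06,.05)]:
    print(k,rect(P,c,r,lo,.1))
```

```text
single (array([433.30575562, 354.86685181]), (84.66120910644531, 17.711238861083984), -7.395759582519531, 2431, np.float64(62.60190951260147))
short (array([ 623.31500244, -308.7387085 ]), (59.04055404663086, 38.79799270629883), -10.175559997558594, 352, np.float64(62.632571535830905))
triple (array([ 623.62310791, -146.7931366 ]), (86.54823303222656, 54.34825897216797), -3.9738845825195312, 738, np.float64(61.627641921111035))
double (array([442.12423706,  -6.29769325]), (85.9945297241211, 36.03297805786133), -8.325553894042969, 503, np.float64(61.10738154493522))
chime (array([639.70446777, 291.33032227]), (71.03721618652344, 70.11881256103516), -5.0994415283203125, 739, np.float64(30.82270041831192))
jar (array([ 453.91183472, -174.35198975]), (45.334896087646484, 44.162166595458984), -89.00273913145065, 286, np.float64(70.06916583004208))
```

View pics/top1.png

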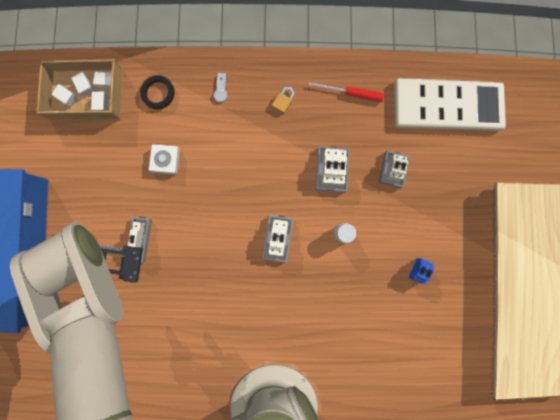

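The final top view shows all four breakers in their boxes: (138,240), (278,239), (334,167) and (397,168). The chime (164,160) and jar (346,233) haven't moved, and the gripper is clear above the one-pole.

```bash
python3 -c "
from station import *
print(sign_off())"
```

```text
the job is handed in; nothing more can be done
None
```

All four breakers are standing flat, centred and released in their own boxes, the chime and jar haven't moved, and the job was handed in at about 24 s of the 115 s allowed; the sign-off returned no verdict.

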